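Lock food cartons away in the vacuum keeper

TASK

Take the key from its wooden stand, push it fully home in the lock of the food keeper and turn it clockwise to release the lid; slide the lid open and put every tea and stock-cube carton that stands on the worktop between the food keeper and the fruit plate into the bin. Slide the lid fully shut and lock it again with the key, then give the vacuum pump a full stroke down to its stop, and leave the key standing in its stand. The order of pumping and putting the key away does not matter; leave the mug, salt shaker and spice jar where they are.

Things in the scene. Friction and masses are not known exactly. Their poses are not given: they have to be found in the camera images.
- food_keeper: fixed white plastic box, 310 mm deep (x, to its back), 332 mm wide (y, to its left), 105 mm high; origin on its underside, 175 mm from the right face and 157 mm from the left. The bin is in front; left of it a 76 mm wide control strip, 105 mm high, with the pump in front and the lock behind; behind the bin a flat housing 88 mm high over which the lid slides
- bin_floor (a point): centre of the bin's raised inner floor, 27 mm above the worktop, axes of the box. The bin is 140 mm (x) by 246 mm (y), open upward when the lid is slid back; front wall 10 mm thick, 89 mm high; right wall 105 mm high. Three cartons fit in it side by side along y, 80 mm apart, their longer sides along y
- lid_handle (a point): point to grip on the grey bar handle of the lid, 12 mm below its top and 24 mm above the lid (bar 14 mm along x, 70 mm along y, 36 mm high, its top 133 mm above the worktop, standing on the lid's top at 97 mm). Near the lid's front edge: the lid reaches 28 mm in front of and 128 mm behind this point. x is the direction in which the lid opens
- lid (a joint): slide of the sheet-metal lid: 0 shut, 0.140 m fully open, away from the robot along the box's x; about 2 N of friction, stays where it is left. The bolt holds it shut while locked, and a lid that is not shut keeps the lock from locking
- keyway (a point): centre of the key slot, level with the top of the 3 mm steel bezel, 108 mm above the worktop; turns with the plug: x along the slot, z up. The slot starts 3 mm below this point, 16 x 7 mm, with a small chamfer, 26 mm deep; bezel opening 25 mm across. Fully home, the key's collar rests on the bezel and the bow's centre is 28 mm above this point
- lock_plug (a joint): turn of the lock's plug: 0 locked (slot along the box's x), grows clockwise seen from above to 1.2 rad, unlocked; stops at both ends, stays where it is left. The bolt has left the lid at about 0.9 rad. The key has about 0.2 rad of play in the slot, so the hand must turn that much further than the plug
- key_bow (a point): centre of the key's black bow, 32 mm wide (x), 10 mm thick (y), 30 mm high (z). Below it a neck 12 mm across and 10 mm long, then a steel collar 33 mm across, 3 mm thick, its underside 28 mm below this point, then a blade 14 (x) by 5 (y) by 23 mm long, ending 51 mm below this point. 0.05 kg; works either way round. Starts upright in the stand
- stand_slot (a point): centre of the slot's mouth on top of the fixed wooden key stand (64 x 50 x 32 mm high); slot 17 mm (x) by 8 mm (y), 27 mm deep. A key in the stand rests with its collar on the block, bow centre 28 mm above this point
- pump_head (a point): top centre of the pump plunger's grey round head, 32 mm across, 133 mm above the worktop when up; it moves with the plunger. Its collar on the keeper lies 22 mm below
- pump (a joint): travel of the plunger: 0 up, 0.012 m down at the stop, straight down; a spring lifts it again (2 N at first, 6 N at the stop)
- tea_1_centre (a point): carton of tea bags, 50 x 72 x 45 mm high, upright. This point is at its centre, 22 mm above its underside; x along the 50 mm side, y along the 72 mm side. May be absent.
- tea_2_centre (a point): second carton of tea bags, 50 x 72 x 45 mm high, upright. This point is at its centre, 22 mm above its underside; x along the 50 mm side, y along the 72 mm side. May be absent.
- stock_1_centre (a point): carton of stock cubes, 35 x 61 mm; the solid body is 44 mm high, with a gabled paper top to 61 mm that gives no grip. This point is on its centre line 22 mm above its underside; x along the 35 mm side, y along the 61 mm side. May be absent.
- stock_2_centre (a point): second carton of stock cubes, 35 x 61 mm; the solid body is 44 mm high, with a gabled paper top to 61 mm that gives no grip. This point is on its centre line 22 mm above its underside; x along the 35 mm side, y along the 61 mm side. May be absent.
- table_mug: dark mug with handle, 106 mm high, bystander; origin under it
- salt_shaker: glass salt shaker, 44 mm across, 90 mm high, bystander; origin under it
- spice_jar: spice jar with green cap, 46 mm across, 106 mm high, bystander; origin under it
Mind the look-alikes: they are no part of the job. Leave any blue or pink look-alike of the part that bears stock_2_centre alone.

How it is judged:
By the outcome, as a careful person would: the job done as asked, in the order asked, and still so for the second after the job is handed in, with the robot touching nothing.
Of tea_1, tea_2, stock_1, stock_2 only 2 to 3 are there at a start; the rules pass over those that are not, and their reading is None.
At some moment in a run one of tea_1, tea_2, stock_1, stock_2 may be knocked a few centimetres aside while the robot is not near it.
It also fails if it takes over 210 s, if anything falls off the work surface, if the arm or the gripper's body presses on something with over 40 N, if the wrist force passes 120 N, or if a joint passes its speed limit or range.

ROBOT

A 6-joint arm with a two-finger parallel gripper is mounted at the origin on a cart in front of the work surface, level with it; the furniture and walls round the work are solid. World frame = base frame: x ahead of the robot, y to its left, z up, the work surface at z = 0. Lengths are in mm, angles in rad, forces in N, time in s.
With the tool pointing down it reaches from about 375 to 925 mm from the base axis. Payload 5.7 kg.
Tool frame: the origin (TCP) lies midway between the tips of the shut fingers; the grasp point (between the pads) lies 19 mm behind it (ctrl.pinch_z is the distance from the TCP to the grasp point, in mm); z points along the fingers, y is the line along which they close (so a half turn about z gives the same grasp; the last joint's range is limited). The gripper opens to 85 mm and grips with 20 to 120 N. Pads are 22 mm wide; open, the fingers measure 114 mm over their backs; the gripper's body (76 mm by 85 mm) begins 54 mm behind the grasp point. The pads swing forward as they close: fully open they stand 13 mm farther back than shut.
Start: joints at [-1.342, 0.359, 1.51, -0, 1.272, -0.115], TCP at [202.224, -564.862, 231.267] pointing down, gripper open.
Joint ranges: [-2.97, 2.97], [-1.01, 2.36], [0.21, 2.38], [-0.96, 4.11], [0.2, 2.71], [-2.98, 2.98]. Speed limits (rad/s): [2.39, 2.39, 3.14, 3.14, 3.14, 3.14].

INTERFACE

Orientations are given as a rotation vector (axis times angle).
In Python, from station import ctrl gives the robot as it stands. The module is installed in compiled form; this text tells all that it offers.
- The arm moves only by the tool jog_arm, never from a script. Its argument "motion" is text: rows parted by semicolons, each of 7 numbers parted by spaces: the turn, a rotation vector about the world's x, y, z in degrees, then the shift along the world's x, y, z in cm, then the closure, from -1 (fully open) to 1 (shut). In form: ax ay az x y z grip; .... A call has 1 to 10 rows; each row shifts and turns the commanded pose from where the row before left it; what a row does not reach is not made up. A row lasts 1/8 s, in which the tool goes at most 62.5 mm and 10.7 degrees, less where a joint would pass 70% of its speed; a pose out of reach is approached as far as the arm can. A call is refused whole if a number of a shift passes 6.25 or a number of a turn 10.7, either way. A call with a gripper value outside its range is refused whole. The fingers move at their own pace and stop on an object; "squeeze" is the grip in N (left out, the last holds). Time passes only in rows, so rows that do not move let the fingers close. It gives the time, the measured TCP pose, the force, the opening and the grip force at its end, in the units of the state.
- ctrl.get_state(): the state, without advancing time (a new reading comes with each control period).
- ctrl.read_camera(name): name is "scene" or "top" or "wrist"; returns a dict with "image" (400x640x3 uint8, red, green, blue), "intrinsics" (3x3 intrinsics, pixels), "R" (3x3) and "t" (3): a world point X has camera coordinates R X + t. Camera axes: x right, y down, z forward; pixel columns grow to the right and rows downward; lengths in mm; the calibration is good to about 2 mm. A picture is of the moment at which its call begins. There is no depth.
- ctrl.close_job(): hands the job in; it is judged then, once.
Trained networks look in the newest picture that a camera, given by its name, has taken for a name from the list of things; names that differ only in an ending like _2 or _b are one class to them, and where a whole thing is asked for, a point or a joint stands for the part that bears it (a point fixed in the world has none). Each returns a list of dicts, best first, with "conf" (0 to 1); they miss things now and then, are a little off and sometimes report something else, mostly with a low value. They report only what shows in the picture. A call takes as long as a camera call. They do not tell look-alikes from the thing itself.
- ctrl.spot_in(camera, target): "box" ([left, top, right, bottom] in pixels, round what is visible of it).
The state is a dict: "clock": time; "qpos": joint angles; "dq": joint speeds; "joint_efforts": joint torques, N m; "tcp_pos": TCP position; "tool_rot": TCP orientation; "wrist_force": force on the tool from outside, world axes, zero at the start; "moment": the same for the moment, N m; "finger_gap": opening from 0.0 (shut) to 1.0 (fully open); "finger_force": force on a finger pad.
Only numpy, scipy, OpenCV 4.12 (cv2) and the standard library are available. Lean on these libraries where they do the work, as an engineer would, in place of code of your own. Each camera call takes 0.05 s, during which the arm holds its last target. There are 200 camera calls.

## Working session

There is one attempt and no reset: what is moved stays moved. The work goes in short steps, Python scripts to look and compute and a tool call to move; the robot and the scene stay as the last step left them, time stands still between calls to the robot, and variables do not carry over. Pictures are saved under pics/ and viewed, at most 14 in all, crops included, and the job is handed in when it is done.

Besides the shell and the picture viewer there is one more tool, called as name(argument=value, ...) on one line, values as JSON. jog_arm: Moves the arm, as the interface text tells. Its arguments: {"type":"object","properties":{"motion":{"type":"string"},"squeeze":{"type":"number"}},"required":["motion"]}

```bash
mkdir -p pics
cat > h.py <<'E'
import numpy as np, cv2
from station import ctrl
def cam(n,save=None):
    c=ctrl.read_camera(n)
    if save: cv2.imwrite('pics/'+save,c['image'][:,:,::-1])
    return c
def ray(c,u,v,z):
    K=np.array(c['intrinsics']);R=np.array(c['R']);t=np.array(c['t'])
    d=R.T@np.linalg.solve(K,[u,v,1.]);o=-R.T@t
    return o+d*(z-o[2])/d[2]
def proj(c,X):
    p=np.array(c['intrinsics'])@(np.array(c['R'])@np.array(X,float)+np.array(c['t']));return p[:2]/p[2]
E
python3 - <<'E'
from h import *
for n in ('top','scene'):
    c=cam(n,n+'0.png'); print(n,np.round(c['R'],3).tolist(),np.round(c['t']),np.round(c['intrinsics']).tolist())
    for t in ['food_keeper','lid_handle','key_bow','stand_slot','pump_head','keyway','tea_1_centre','stock_1_centre','table_mug','salt_shaker','spice_jar','lid']:
        try: print(t,[(round(d['conf'],2),np.round(d['box']).astype(int).tolist()) for d in ctrl.spot_in(n,t)][:6])
        except Exception as e: print(t,e)
print(ctrl.get_state())
E
```

```text
top [[0.018, -1.0, 0.012], [-0.995, -0.019, -0.094], [0.094, -0.01, -0.996]] [ -67.  555. 1285.] [[426.0, 0.0, 320.0], [0.0, 426.0, 197.0], [0.0, 0.0, 1.0]]
food_keeper [(0.92, [220, 131, 344, 248]), (0.65, [372, 247, 393, 263])]
lid_handle [(0.96, [248, 188, 331, 246]), (0.6, [179, 166, 197, 182])]
key_bow [(0.63, [178, 214, 186, 224])]
stand_slot [(0.66, [171, 208, 195, 232])]
pump_head [(0.42, [162, 142, 189, 163])]
keyway [(0.55, [235, 156, 247, 163])]
tea_1_centre []
stock_1_centre []
table_mug [(0.73, [370, 248, 392, 264]), (0.61, [438, 166, 473, 202])]
salt_shaker [(0.64, [179, 164, 196, 180]), (0.39, [435, 164, 470, 200])]
spice_jar [(0.72, [161, 142, 188, 162]), (0.49, [247, 186, 333, 247])]
lid [(0.97, [249, 186, 334, 244]), (0.47, [437, 166, 471, 203])]
scene [[-0.82, -0.573, -0.009], [-0.432, 0.628, -0.648], [0.377, -0.527, -0.762]] [ 412.  315. 1216.] [[394.0, 0.0, 319.0], [0.0, 394.0, 200.0], [0.0, 0.0, 1.0]]
food_keeper [(0.97, [222, 163, 358, 285])]
lid_handle [(0.93, [279, 187, 352, 251])]
key_bow []
stand_slot [(0.74, [244, 291, 270, 318])]
pump_head [(0.57, [276, 2
[... 262 characters left out ...]
6, 352, 249])]
{'clock': 1.3, 'qpos': array([-1.34210061e+00,  3.58801196e-01,  1.51039315e+00,  1.74897222e-05,
        1.27249824e+00, -1.15103414e-01]), 'dq': array([ 0.00025837,  0.00016747,  0.00093917,  0.00109121, -0.00122516,
        0.00053415]), 'joint_efforts': array([-2.56862004e-03, -5.27599490e+01, -2.79043829e+01, -3.00495185e-04,
        1.73354958e-03,  1.12454754e-05]), 'tcp_pos': array([ 202.23080583, -564.86501262,  231.26867576]), 'tool_rot': array([-3.09519280e+00, -5.37357514e-01, -1.73059441e-05]), 'wrist_force': array([1.33458067, 0.30131423, 0.18814954]), 'moment': array([-0.01699983,  0.01955569, -0.02835732]), 'finger_force': 0.0, 'finger_gap': 1.0014942277915826}
```

View pics/top0.png

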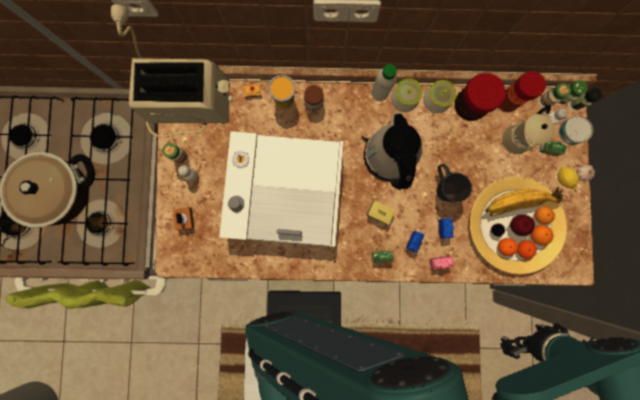

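View pics/scene0.png

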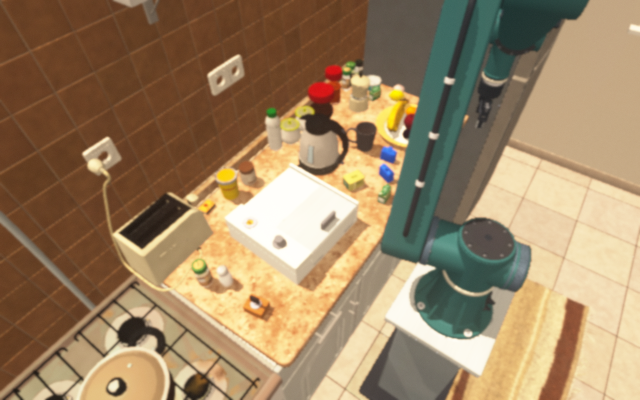

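Run:
```python
from h import *
c=cam('top'); im=c['image'][:,:,::-1]
a=cv2.resize(im[120:280,155:355],None,fx=4,fy=4,interpolation=cv2.INTER_CUBIC)[:600]
b=cv2.resize(im[190:280,350:480],None,fx=6,fy=6,interpolation=cv2.INTER_CUBIC)
cv2.imwrite('pics/a.png',a[:600,:800]);cv2.imwrite('pics/b.png',b)
P=lambda u,v,z:np.round(ray(c,u,v,z)).tolist()
for n,u,v,z in [('yellow',381,213,45),('green',383,257,55),('blue1',415,241,55),('blue2',446,229,55),('pink',442,263,55),('stand',183,220,32),('pump',236,204,133),('lock',241,159,108),('handle',290,234,133),('salt',187,173,80),('spice',174,152,100),('c1',229,133,105),('c2',343,141,105),('c3',222,238,105),('c4',337,246,105)]: print(n,P(u,v,z))
w=cam('wrist'); print(np.round(w['R'],3).tolist(),np.round(-w['R'].T@w['t']),w['intrinsics'].tolist())
```

```text
yellow [508.0, -243.0, 45.0]
green [377.0, -248.0, 55.0]
blue1 [426.0, -344.0, 55.0]
blue2 [463.0, -437.0, 55.0]
pink [362.0, -424.0, 55.0]
stand [477.0, 358.0, 32.0]
pump [521.0, 180.0, 133.0]
lock [654.0, 175.0, 108.0]
handle [440.0, 26.0, 133.0]
salt [614.0, 338.0, 80.0]
spice [673.0, 373.0, 100.0]
c1 [731.0, 213.0, 105.0]
c2 [714.0, -121.0, 105.0]
c3 [425.0, 222.0, 105.0]
c4 [408.0, -108.0, 105.0]
[[0.336, -0.942, -0.001], [-0.894, -0.32, 0.315], [-0.297, -0.105, -0.949]] [ 278. -538.  373.] [[320.3203330591974, 0.0, 314.4807292179634], [0.0, 320.3203330591974, 200.658181815053], [0.0, 0.0, 1.0]]
```

View pics/a.png

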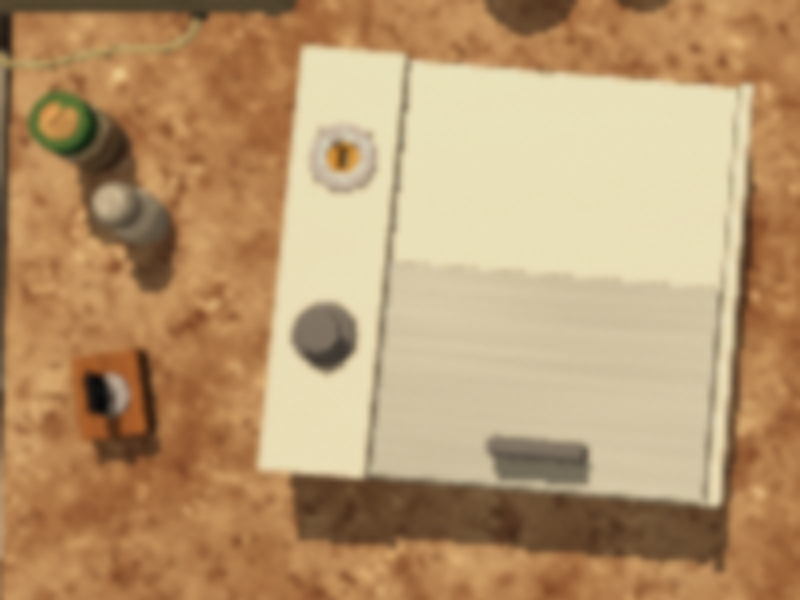

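View pics/b.png

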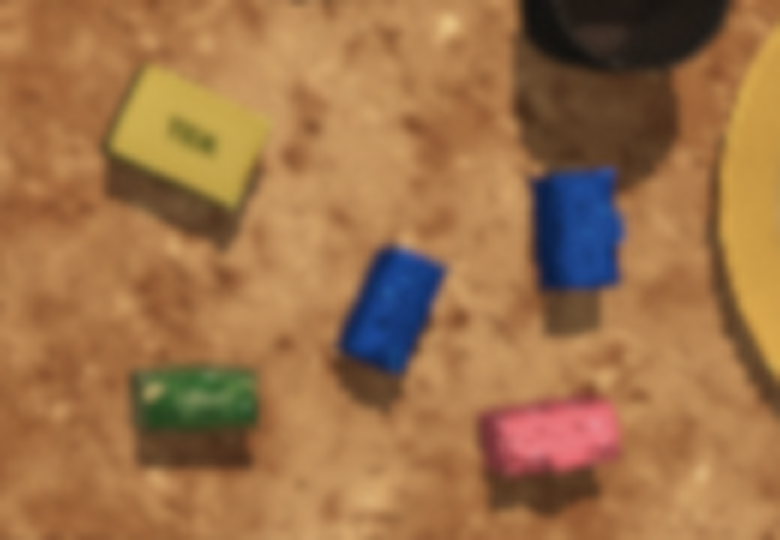

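Yellow "TEA" carton at about (381,213) and green stock carton at (383,257) are the targets. The blue ones at (415,241) and (446,229) and the pink one at (442,263) are look-alikes, so they stay. The crops confirm this, and also show the key in its stand at (183,220) and the lock at (241,159). I'll go to the key first.

jog_arm(motion="0 0 8 3.96 3.3 2 -1;0 0 8 3.96 3.3 2 -1;0 0 8 3.96 3.3 2 -1;0 0 8 3.96 3.3 2 -1;0 0 8 3.96 3.3 2 -1;0 0 8 2.5 5 0 -1;0 0 8 2.5 5 0 -1;0 0 8 2.5 5 0 -1;0 0 8 2.5 5 0 -1;0 0 8 1.5 5 0 -1")

```text
clock: 2.65
tcp_pos: [516.2, -148.2, 331.4]
tool_rot: [2.019, 2.406, 0.0]
wrist_force: [0.6, -0.6, -0.6]
finger_gap: 1.002
finger_force: 0.0
```

jog_arm(motion="0 0 8 1.5 5 0 -1;0 0 8 1.5 5 0 -1;0 0 8 1.5 5 0 -1;0 0 8 -1 5 0 -1;0 0 8 -1 5 0 -1;0 0 8 -1 5 0 -1;0 0 8 -1 5 -2 -1;0 0 8 -1.43 5.27 -4 -1;0 0 8 -1.43 5.27 -4 -1;0 0 8 -1.43 5.27 -3 -1")

```text
clock: 3.9
tcp_pos: [478.7, 351.4, 206.1]
tool_rot: [-0.001, -3.141, 0.001]
wrist_force: [-0.6, -0.3, -0.0]
finger_gap: 1.002
finger_force: 0.0
```

jog_arm(motion="0 0 0 0 0 0 -1;0 0 0 0 0 0 -1;0 0 0 0 0 0 -1")

```text
clock: 4.28
tcp_pos: [480.6, 349.4, 208.5]
tool_rot: [0.011, 3.14, 0.001]
wrist_force: [0.2, 0.5, 0.4]
finger_gap: 1.001
finger_force: 0.0
```

Run:
```python
from h import *
c=cam('wrist','w1.png')
for t in ['key_bow','stand_slot','keyway','pump_head']:
    print(t,[(round(d['conf'],2),np.round(d['box'],1).tolist()) for d in ctrl.spot_in('wrist',t)][:3])
print(ctrl.get_state()['tcp_pos'],proj(c,[477,358,60]))
```

```text
key_bow [(0.93, [307.7, 161.1, 339.7, 202.3])]
stand_slot [(0.76, [292.0, 141.7, 355.0, 211.6]), (0.72, [81.1, 247.1, 127.4, 286.5])]
keyway []
pump_head [(0.73, [78.7, 248.0, 124.2, 285.8]), (0.67, [0.0, 112.0, 212.5, 400.0])]
[480.09960522 349.54506909 208.03842137] [323.83668913 181.53547853]
```

View pics/w1.png

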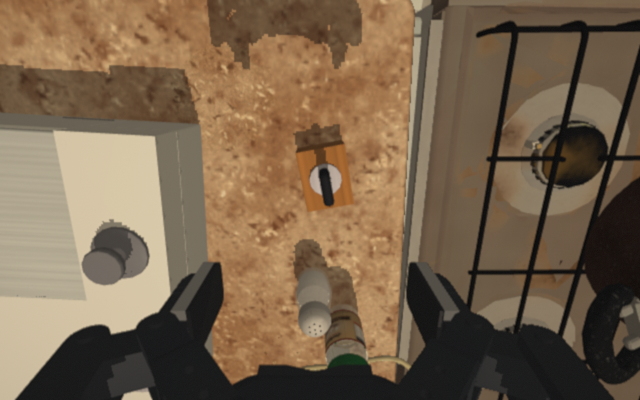

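The wrist view shows the key at (324,182) on the stand, tilted slightly. The salt shaker is at (315,300) and the pump at (103,265). Next I'll measure the stand's yaw.

Run:
```python
from h import *
c=cam('wrist'); im=c['image']; 
hsv=cv2.cvtColor(im,cv2.COLOR_RGB2HSV); 
x0,y0,x1,y1=285,120,365,220
sub=hsv[y0:y1,x0:x1]; print(hsv[200,315],hsv[160,305],hsv[150,280])
m=((sub[...,1]>150)&(sub[...,2]>130)).astype(np.uint8)
n,l,s,ce=cv2.connectedComponentsWithStats(m); k=1+np.argmax(s[1:,4]); print(s[k])
pts=np.argwhere(l==k)[:,::-1]+[x0,y0]
W=np.array([ray(c,u,v,32)[:2] for u,v in pts],np.float32); print(cv2.minAreaRect(W))
# dark bow
m=(sub[...,2]<60).astype(np.uint8); n,l,s,ce=cv2.connectedComponentsWithStats(m); k=1+np.argmax(s[1:,4]);print(s[k])
pts=np.argwhere(l==k)[:,::-1]+[x0,y0]
W=np.array([ray(c,u,v,75)[:2] for u,v in pts],np.float32); print(cv2.minAreaRect(W))
```

```text
[ 14 179 160] [ 14 179 157] [ 13 148 146]
[  11   25   58   68 1784]
((481.7210998535156, 360.1405029296875), (63.819644927978516, 50.871986389160156), 9.743061065673828)
[ 34  49  14  37 336]
((477.7076110839844, 359.4580078125), (34.36897277832031, 8.360421180725098), 10.31321907043457)
```

jog_arm(motion="0 0 5 0 0.5 0 -1;0 0 5 0 0.5 -3 -1;0 0 0 0 0 -4 -1;0 0 0 0 0 -4 -1;0 0 0 0 0 -3 -1;0 0 0 0 0 -2.5 -1;0 0 0 0 0 0 -1;0 0 0 0 0 0 -1")

```text
clock: 5.58
tcp_pos: [480.2, 360.4, 43.3]
tool_rot: [-0.265, 3.129, 0.001]
wrist_force: [-0.4, 0.7, -0.8]
finger_gap: 1.001
finger_force: 0.0
```

Run:
```python
from h import *
c=cam('wrist','w2.png')
s=ctrl.get_state();print(s['tcp_pos'],s['tool_rot'])
print([(round(d['conf'],2),np.round(d['box'],1).tolist()) for d in ctrl.spot_in('wrist','key_bow')][:3])
for p in [(480,359.5,75),(477,359.5,75),(480,359.5,45)]: print(proj(c,p))
```

```text
[480.49673153 360.64749017  43.66026858] [-2.65136533e-01  3.12845487e+00  1.30197550e-03]
[(0.62, [282.7, 226.9, 344.8, 332.3])]
[312.91635275 304.82511484]
[314.15034083 298.6277464 ]
[313.13573596 266.98559087]
```

View pics/w2.png

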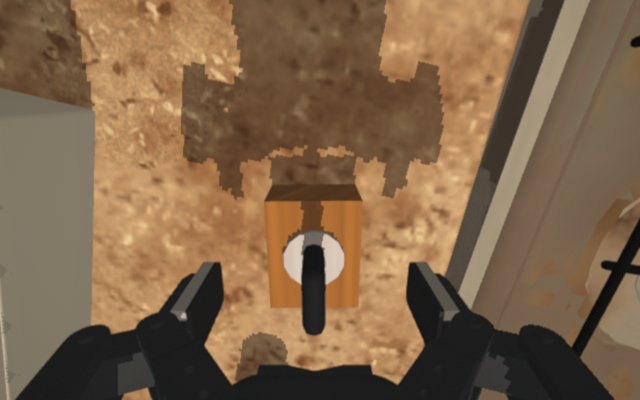

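The key sits centred between the fingers at (314,290) and the yaw is aligned. Closing the grip.

jog_arm(motion="0 0 0 0.05 0 0 1;0 0 0 0 0 0 1;0 0 0 0 0 0 1;0 0 0 0 0 0 1;0 0 0 0 0 0 1;0 0 0 0 0 0 1;0 0 0 0 0 0 1;0 0 0 0 0 0 1", squeeze=80)

```text
clock: 6.68
tcp_pos: [480.1, 360.2, 42.6]
tool_rot: [-0.266, 3.13, 0.0]
wrist_force: [0.1, -1.2, 3.6]
finger_gap: 0.105
finger_force: 78.1
```

Run:
```python
from h import *
s=ctrl.get_state();print({k:np.round(s[k],3) for k in s})
```

```text
{'clock': np.float64(6.675), 'qpos': array([ 0.529,  0.578,  1.685, -0.   ,  0.879, -1.211]), 'dq': array([-0.001,  0.002, -0.   , -0.001, -0.001, -0.001]), 'joint_efforts': array([-1.1400e-01, -5.5754e+01, -1.8582e+01, -3.4000e-02, -1.8300e-01,
        4.0000e-03]), 'tcp_pos': array([480.111, 360.233,  42.551]), 'tool_rot': array([-0.266,  3.13 ,  0.   ]), 'wrist_force': array([ 0.102, -1.18 ,  3.648]), 'moment': array([-0.041,  0.002, -0.002]), 'finger_force': np.float64(78.07), 'finger_gap': np.float64(0.105)}
```

jog_arm(motion="0 0 0 0 0 2 1;0 0 0 0 0 5 1;0 0 0 0 0 5 1;0 0 0 0 0 5 1;0 0 -2 3.9 -3.1 0 1;0 0 -2 3.9 -3.1 0 1;0 0 -2 3.9 -3.1 0 1;0 0 -2 3.9 -3.1 0 1;0 0 -2 3.9 -3.1 0 1;0 0 -2 3.9 -3.1 0 1")

```text
clock: 7.92
tcp_pos: [714.8, 173.0, 211.6]
tool_rot: [-0.065, -3.14, 0.0]
wrist_force: [0.5, 0.1, -0.6]
finger_gap: 0.099
finger_force: 78.2
```

jog_arm(motion="0 0 0 0 0 0 1;0 0 0 0 0 0 1;0 0 0 0 0 0 1;0 0 0 0 0 0 1")

```text
clock: 8.43
tcp_pos: [713.2, 175.2, 212.6]
tool_rot: [-0.061, -3.141, 0.0]
wrist_force: [-0.8, 0.2, -1.0]
finger_gap: 0.104
finger_force: 78.2
```

Run:
```python
from h import *
c=cam('wrist','w3.png')
for t in ['key_bow','keyway','pump_head','lid_handle']:
    print(t,[(round(d['conf'],2),np.round(d['box'],1).tolist()) for d in ctrl.spot_in('wrist',t)][:3])
s=ctrl.get_state();print(s['tcp_pos'],s['tool_rot'],proj(c,[654,175,108]))
p=s['tcp_pos']+[0,0,17.4]
print([proj(c,p+[0,0,d]) for d in (15,-25,-51)])
```

```text
key_bow [(0.68, [285.3, 229.2, 346.4, 335.2])]
keyway [(0.92, [293.9, 110.3, 329.7, 141.1])]
pump_head []
lid_handle [(0.98, [0.0, 2.0, 260.7, 20.4])]
[713.83845008 174.49154351 212.59708952] [ 6.23036788e-02  3.14079187e+00 -1.43390720e-04] [311.51284939 125.6610484 ]
[array([313.76694974, 307.92298394]), array([313.87812318, 259.60891922]), array([313.92686949, 238.4246108 ])]
```

View pics/w3.png

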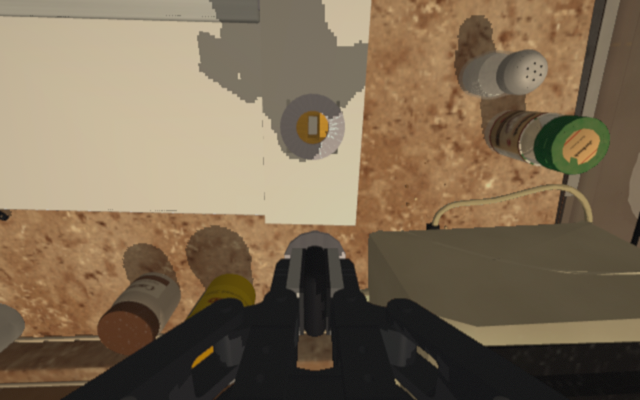

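The lock bezel is at (312,126), where predicted. The key blade points down and the collar is at (314,240). Next is a precise measurement of the bezel and the strip edge.

Run:
```python
from h import *
c=cam('wrist'); im=c['image']
g=cv2.cvtColor(im,cv2.COLOR_RGB2HSV)
big=cv2.resize(im[80:260,250:400][:,:,::-1],None,fx=3.3,fy=3.3,interpolation=cv2.INTER_CUBIC); cv2.imwrite('pics/w3c.png',big)
# brass
sub=g[95:160,270:355]; m=((sub[...,1]>150)&(sub[...,2]>90)).astype(np.uint8)
p=np.argwhere(m)[:,::-1]+[270,95]; print('brass',len(p),p.mean(0),p.min(0),p.max(0))
W=np.array([ray(c,u,v,105)[:2] for u,v in p],np.float32); print(cv2.minAreaRect(W), cv2.minEnclosingCircle(W))
# right edge of the strip: white->brown, by saturation
E=[];
for v in range(10,220,5):
    r=g[v,330:400,1].astype(int); k=np.argmax(r>95)
    if k>0: E.append(ray(c,330+k,v,105)[:2])
E=np.array(E); f=np.polyfit(E[:,0],E[:,1],1); 
r=E[:,1]-np.polyval(f,E[:,0]); E=E[abs(r)<4]; f=np.polyfit(E[:,0],E[:,1],1);print('edge yaw',np.degrees(np.arctan(f[0])),'y at x=654',np.polyval(f,654),len(E),np.std(E[:,1]-np.polyval(f,E[:,0])))
```

```text
brass 586 [312.90784983 126.61945392] [298 111] [328 142]
((655.8021240234375, 175.43849182128906), (22.94648551940918, 23.126258850097656), 87.68421936035156) ((655.4168701171875, 175.4903106689453), 12.054944038391113)
edge yaw -3.618913787278049 y at x=654 214.05676134889165 42 0.25578221823761366
```

View pics/w3c.png

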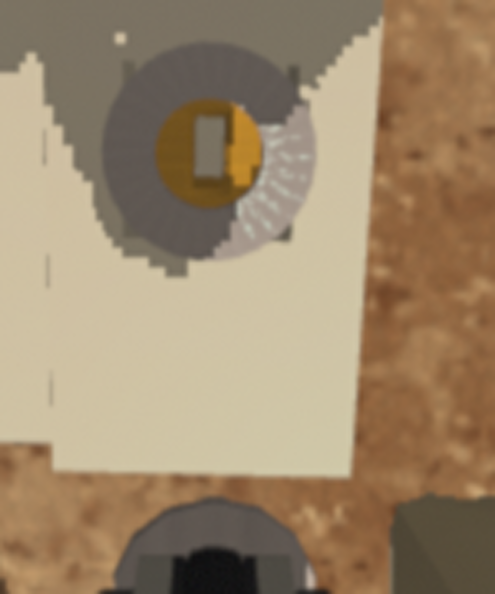

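Run:
```python
from h import *
from scipy.optimize import least_squares
c=cam('wrist'); im=c['image']; g=cv2.cvtColor(im,cv2.COLOR_RGB2HSV)
s=ctrl.get_state(); tcp=s['tcp_pos']; print(tcp)
# collar outer edge: for columns, first low-saturation run from above
P=[]
for u in range(288,346):
    col=g[224:262,u,1].astype(int)
    k=np.argmax(col<70)
    if k>0: P.append((u,224+k))
for z in (tcp[2]+17.4-25,tcp[2]+17.4-28):
    W=np.array([ray(c,u,v-0.5,z)[:2] for u,v in P])
    f=lambda q:np.hypot(W[:,0]-q[0],W[:,1]-q[1])-16.5
    r=least_squares(f,tcp[:2],loss='soft_l1'); print(z,r.x,r.x-tcp[:2],np.round(np.std(f(r.x)),2),len(P))
print(P)
# bezel ring outer fit not used; slot mouth: dark/grey vs brass
b=im[105:150,292:335].astype(int)
for v in range(0,45,2): print(''.join('B' if (x[0]-x[2]>50) else ('.' if x.sum()>330 else '#') for x in b[v]))
```

```text
[713.93646782 174.28316314 212.48003331]
204.88003330585818 [715.13670955 173.95382616] [ 1.20024173 -0.32933698] 0.32 58
201.88003330585818 [716.41528076 173.9506862 ] [ 2.47881293 -0.33247694] 0.29 58
[(288, np.int64(247)), (289, np.int64(245)), (290, np.int64(243)), (291, np.int64(242)), (292, np.int64(241)), (293, np.int64(240)), (294, np.int64(240)), (295, np.int64(239)), (296, np.int64(238)), (297, np.int64(237)), (298, np.int64(237)), (299, np.int64(236)), (300, np.int64(235)), (301, np.int64(235)), (302, np.int64(234)), (303, np.int64(234)), (304, np.int64(234)), (305, np.int64(233)), (306, np.int64(233)), (307, np.int64(233)), (308, np.int64(233)), (309, np.int64(233)), (310, np.int64(232)), (311, np.int64(232)), (312, np.int64(231)), (313, np.int64(231)), (314, np.int64(231)), (315, np.int64(231)), (316, np.int64(231)), (317, np.int64(231)), (318, np.int64(232)), (319, np.int64(232)), (320, np.int64(233)), (321, np.int64(233)), (322, np.int64(233)), (323, np.int64(233)), (324, np.int64(233)), (325, np.int64(234)), (326, np.int64(234)), (327, np.int64(234)), (328, np.int64(2
[... 691 characters left out ...]
####BBBBBBBBBB##......##BBBBBBBBBB......
######BBBBBBBBBBB##..##.##BBBBBBBBBBB......
######BBBBBBBBBBB##...#..#BBBBBBBBBBB......
#####BBBBBBBBBBBB##..#...#BBBBBBBBBBBB.....
#####BBBBBBBBBBBB##.#...##BBBBBBBBBBBB.....
######BBBBBBBBBBB##.....##BBBBBBBBBBB......
######BBBBBBBBBBB##.....##BBBBBBBBBB#......
#######BBBBBBBBBB#########BBBBBBBBBB.......
########BBBBBBBBBBBBBBBBBBBBBBBBBBB........
##########BBBBBBBBBBBBBBBBBBBBBBB#.........
############BBBBBBBBBBBBBBBBBBB#...........
###############BBBBBBBBBBBB###.............
#############################..............
############################...............
###########################................
###########################................
```

jog_arm(motion="0 0 -1.3 -3 0.1 0 1;0 0 0 -3.05 0.05 0 1;0 0 0 0 0 -3.5 1;0 0 0 0 0 -3.3 1;0 0 0 0 0 0 1;0 0 0 0 0 0 1;0 0 0 0 0 0 1")

```text
clock: 9.65
tcp_pos: [654.9, 175.9, 146.2]
tool_rot: [0.099, 3.137, 0.001]
wrist_force: [0.1, -0.6, -0.8]
finger_gap: 0.102
finger_force: 78.2
```

Run:
```python
from h import *
c=cam('wrist'); s=ctrl.get_state();print(s['tcp_pos'],s['tool_rot'],s['wrist_force'])
cv2.imwrite('pics/w4.png',cv2.resize(c['image'][180:340,230:400][:,:,::-1],None,fx=3.5,fy=3.5,interpolation=cv2.INTER_CUBIC))
```

```text
[654.73869388 175.83857606 146.10436719] [9.87781468e-02 3.13724454e+00 7.07471215e-04] [ 0.30654857 -0.03557104 -1.08472851]
```

View pics/w4.png

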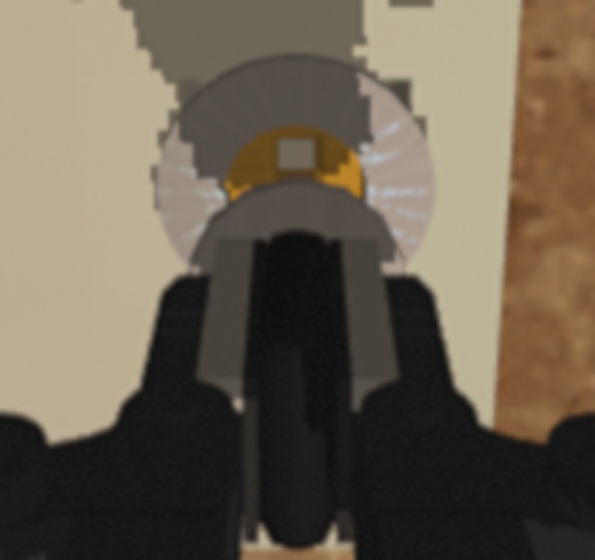

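jog_arm(motion="0 0 0 -0.12 0 0 1;0 0 0 0 0 -0.5 1;0 0 0 0 0 -0.4 1;0 0 0 0 0 -0.2 1;0 0 0 0 0 0 1;0 0 0 0 0 0 1")

```text
clock: 10.45
tcp_pos: [652.4, 175.6, 133.3]
tool_rot: [0.099, 3.14, -0.0]
wrist_force: [2.0, -0.1, -1.3]
finger_gap: 0.105
finger_force: 78.2
```

jog_arm(motion="0 0 0 0.05 0 -0.4 1;0 0 0 0 0 -0.4 1;0 0 0 0 0 -0.4 1;0 0 0 0 0 -0.3 1;0 0 0 0 0 0 1;0 0 0 0 0 0 1")

```text
clock: 11.2
tcp_pos: [652.7, 175.7, 118.6]
tool_rot: [-0.099, -3.14, 0.0]
wrist_force: [-2.0, -1.3, 3.0]
finger_gap: 0.105
finger_force: 78.6
```

jog_arm(motion="0 0 -6 0 0 -0.05 1;0 0 -6 0 0 0 1;0 0 -6 0 0 0 1;0 0 -6 0 0 0 1;0 0 -6 0 0 0 1;0 0 0 0 0 0 1;0 0 0 0 0 0 1")

```text
clock: 12.08
tcp_pos: [653.8, 176.6, 118.6]
tool_rot: [0.905, 3.007, 0.003]
wrist_force: [1.4, 6.0, 3.9]
finger_gap: 0.102
finger_force: 78.9
```

Run:
```python
from h import *
s=ctrl.get_state();print(s['tcp_pos'],s['tool_rot'],s['wrist_force'],s['moment'])
```

```text
[653.84121178 176.63411014 118.56326837] [0.90473995 3.00674303 0.00330704] [1.42728857 6.0082325  3.90841374] [ 0.96183923 -0.33893853  0.00610819]
```

jog_arm(motion="0 0 -6.5 0 0.05 0 1;0 0 -6.5 0.02 0.03 0 1;0 0 -6.5 0.02 0.02 0 1;0 0 -6.5 0.02 0.02 0 1;0 0 -6.5 0.02 0.02 0 1;0 0 -6.5 0.02 0.01 0 1;0 0 -6.5 0.02 0.01 0 1;0 0 -6.5 0.02 0.01 0 1;0 0 0 0 0 0 1;0 0 0 0 0 0 1")

```text
clock: 13.32
tcp_pos: [655.6, 177.7, 118.6]
tool_rot: [2.13, 2.308, 0.004]
wrist_force: [3.0, 4.9, 4.8]
finger_gap: 0.106
finger_force: 79.0
```

Run:
```python
from h import *
s=ctrl.get_state();print(s['tcp_pos'],s['tool_rot'],s['wrist_force'],s['moment'],s['qpos'])
r=s['tool_rot'];print(np.degrees(2*np.arctan2(r[1],r[0])))
```

```text
[655.64757251 177.74175753 118.6052428 ] [2.129525  2.3075319 0.0039044] [3.04661083 4.92932317 4.79222229] [ 0.67532389 -0.62121488  0.12414268] [1.62979189e-01 5.74218834e-01 1.44264713e+00 3.03471518e-04
 1.12178584e+00 8.26543944e-02]
94.59474721855014
```

jog_arm(motion="0 0 -3 0 0 0 1;0 0 0 0 0 0 1;0 0 0 0 0 0 1")

```text
clock: 13.7
tcp_pos: [655.7, 177.7, 118.6]
tool_rot: [2.189, 2.251, 0.004]
wrist_force: [4.2, 4.1, 4.2]
finger_gap: 0.104
finger_force: 79.2
```

Run:
```python
from h import *
s=ctrl.get_state();print(s['tcp_pos'],s['wrist_force'],s['moment'])
r=s['tool_rot'];print(np.degrees(2*np.arctan2(r[1],r[0])))
```

```text
[655.73417845 177.67869827 118.6051671 ] [4.17583305 4.14023449 4.23606106] [ 0.67763934 -0.67790264  0.29283622]
91.62025617975125
```

jog_arm(motion="0 0 3 0 0 0 1;0 0 0 0 0 0 -1;0 0 0 0 0 0 -1;0 0 0 0 0 0 -1;0 0 0 0 0 0 -1;0 0 0 0 0 0 -1;0 0 0 0 0 1 -1;0 0 0 0 0 3 -1;0 0 0 0 0 4 -1;0 0 0 0 0 0 -1")

```text
clock: 14.95
tcp_pos: [657.1, 177.9, 202.8]
tool_rot: [2.131, 2.301, 0.01]
wrist_force: [1.0, 0.1, -1.1]
finger_gap: 1.001
finger_force: 0.0
```

jog_arm(motion="0 0 -2 -4.3 -3 0 -1;0 0 -2 -4.3 -3 0 -1;0 0 -2 -4.3 -3 0 -1;0 0 -2 -4.3 -3 0 -1;0 0 0 -4.3 -3 0 -1;0 0 0 0 0 0 -1;0 0 0 0 0 0 -1;0 0 0 0 0 0 -1")

```text
clock: 15.95
tcp_pos: [440.6, 27.7, 198.1]
tool_rot: [2.289, 2.151, 0.001]
wrist_force: [-1.2, -0.2, 0.8]
finger_gap: 0.999
finger_force: 0.0
```

Run:
```python
from h import *
c=cam('wrist','w5.png')
for t in ['lid_handle','lid','keyway','pump_head','key_bow']:
    print(t,[(round(d['conf'],2),np.round(d['box'],1).tolist()) for d in ctrl.spot_in('wrist',t)][:3])
s=ctrl.get_state();r=s['tool_rot'];print(s['tcp_pos'],np.degrees(2*np.arctan2(r[1],r[0])))
print(proj(c,[440,26,133]),proj(c,[521,180,133]),proj(c,[655,176,151]))
```

```text
lid_handle [(0.65, [280.1, 33.4, 509.6, 324.9])]
lid [(0.81, [283.1, 31.8, 507.6, 325.6])]
keyway []
pump_head []
key_bow []
[439.52435972  27.62707259 197.76782687] -273.56825704000335
[314.42070387 219.51872814] [446.43731121 -54.81003617] [740.3786342  -82.28425754]
```

View pics/w5.png

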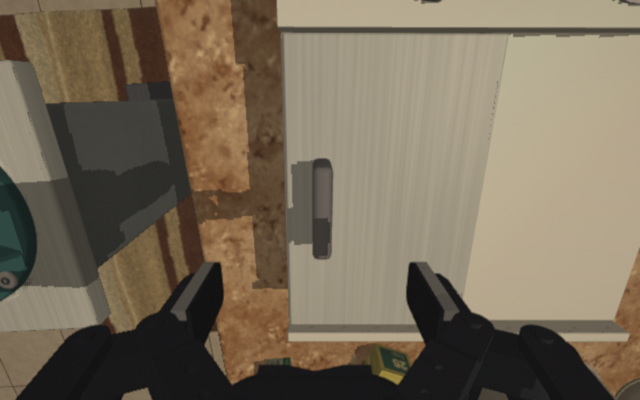

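Lid handle at (322,208), parallel to the tool's closing frame. The yellow/green carton edge below it is outside the box. Lowering onto the handle.

jog_arm(motion="0 0 0 0.4 0.5 -4 -1;0 0 0 0 0 -3.5 -1;0 0 0 0 0 -1.9 -1;0 0 0 0 0 0 -1;0 0 0 0 0 0 1;0 0 0 0 0 0 1;0 0 0 0 0 0 1;0 0 0 0 0 0 1;0 0 0 0 0 0 1;0 0 0 0 0 0 1", squeeze=50)

```text
clock: 17.5
tcp_pos: [446.3, 32.1, 104.8]
tool_rot: [2.288, 2.147, 0.006]
wrist_force: [6.0, 0.7, -0.6]
finger_gap: 0.155
finger_force: 52.8
```

Run:
```python
from h import *
s=ctrl.get_state();r=s['tool_rot'];print(s['tcp_pos'],np.degrees(2*np.arctan2(r[1],r[0])),s['wrist_force'],s['finger_gap'],s['finger_force'])
```

```text
[446.29636574  32.14426121 104.81528241] 86.3822860099872 [ 6.00594858  0.74150843 -0.59851901] 0.15490890787895634 52.8353887796402
```

jog_arm(motion="0 0 0 1.5 -0.1 0 1;0 0 0 2.5 -0.16 0 1;0 0 0 3 -0.19 0 1;0 0 0 3 -0.19 0 1;0 0 0 2.5 -0.15 0 1;0 0 0 1.3 -0.08 0 1;0 0 0 0.6 -0.03 0 1;0 0 0 0 0 0 1;0 0 0 0 0 0 1")

```text
clock: 18.62
tcp_pos: [586.0, 23.1, 104.8]
tool_rot: [-2.289, -2.15, 0.003]
wrist_force: [-4.6, -1.1, 11.2]
finger_gap: 0.158
finger_force: 54.5
```

Run:
```python
from h import *
s=ctrl.get_state();r=s['tool_rot'];print(s['tcp_pos'],np.degrees(2*np.arctan2(r[1],r[0])),s['wrist_force'],s['finger_gap'],s['finger_force'])
```

```text
[585.99905255  23.14174026 104.75973434] -273.5967683917874 [-4.64155553 -1.09066871 11.22860769] 0.15793089873585736 54.48304295539856
```

jog_arm(motion="0 0 0 0 0 0 -1;0 0 0 0 0 0 -1;0 0 0 0 0 0 -1;0 0 0 0 0 0 -1;0 0 0 0 0 3 -1;0 0 0 0 0 5 -1;0 0 0 -3.1 -5 2 -1;0 0 0 -3.1 -5 2 -1;0 0 0 -3.1 -5 2 -1;0 0 0 -3.1 -5 0 -1")

```text
clock: 19.88
tcp_pos: [463.3, -178.6, 245.7]
tool_rot: [2.287, 2.148, 0.002]
wrist_force: [0.7, 0.1, -1.1]
finger_gap: 0.999
finger_force: 0.0
```

jog_arm(motion="0 0 0 -3.1 -5 0 -1;0 0 0 0 0 0 -1;0 0 0 0 0 0 -1;0 0 0 0 0 0 -1")

```text
clock: 20.38
tcp_pos: [432.8, -225.5, 243.8]
tool_rot: [-2.288, -2.152, -0.0]
wrist_force: [0.4, -0.5, -0.0]
finger_gap: 1.002
finger_force: 0.0
```

```bash
cat >> h.py <<'E'
def st():
    s=ctrl.get_state();r=s['tool_rot'];print(np.round(s['tcp_pos'],1),'yaw',round(np.degrees(2*np.arctan2(r[1],r[0])),1),'F',np.round(s['wrist_force'],1),'gap',round(float(s['finger_gap']),3),round(float(s['finger_force']),1))
def blob(c,hlo,hhi,z,smin=110,vmin=60,zs=None):
    h=cv2.cvtColor(c['image'],cv2.COLOR_RGB2HSV); m=cv2.inRange(h,(hlo,smin,vmin),(hhi,255,255))
    n,l,s,ce=cv2.connectedComponentsWithStats(m)
    for k in np.argsort(-s[1:,4])[:2]+1:
        if s[k,4]<80: continue
        W=np.array([ray(c,u,v,z)[:2] for v,u in np.argwhere(l==k)],np.float32)
        print('blob',s[k].tolist(),[np.round(x,1) for x in cv2.minAreaRect(W)])
E
python3 - <<'E'
from h import *
c=cam('wrist','w6.png'); st()
for t in ['tea_1_centre','stock_1_centre']:
    print(t,[(round(d['conf'],2),np.round(d['box'],1).tolist()) for d in ctrl.spot_in('wrist',t)][:5])
print('Y');blob(c,22,32,45); print('G');blob(c,40,85,50,80,30)
print(proj(c,[508,-243,45]),proj(c,[377,-248,50]),proj(c,[495,25,27]))
E
```

```text
[ 432.8 -225.4  243.8] yaw -273.5 F [-0.5 -0.4 -0.1] gap 0.998 0.0
tea_1_centre [(0.5, [408.6, 304.8, 518.2, 399.7])]
stock_1_centre []
Y
blob [353, 146, 68, 75, 3053] [array([ 508., -243.]), array([71.4, 56.3]), np.float64(65.6)]
G
blob [254, 173, 31, 50, 940] [array([ 381.8, -250.4]), array([29.4, 56.2]), np.float64(2.7)]
[384.12253119 183.98094245] [265.6247209  196.68316441] [ 367.25789289 -109.60720033]
```

View pics/w6.png

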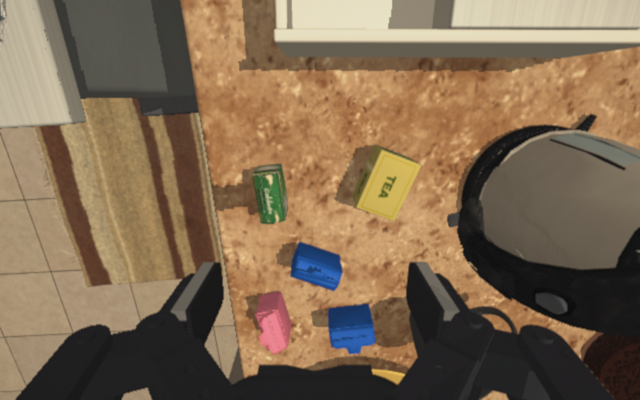

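Yellow tea is at (388,184), green stock at (270,195); blue at (317,265) and (350,328) and pink at (272,322) are excluded. The kettle is close to the tea, so I'm checking clearance before going for it. Green comes first.

Run:
```python
from h import *
c=cam('wrist'); t=cam('top')
for p in [(402,187),(376,177),(370,165),(410,180)]:
    print(p,[(z,np.round(ray(t,*p,z)[:2]).tolist(),np.round(proj(c,ray(t,*p,z))).tolist()) for z in (50,100,150,200,250)])
```

```text
(402, 187) [(50, [588.0, -306.0], [455.0, 234.0]), (100, [582.0, -295.0], [471.0, 246.0]), (150, [576.0, -285.0], [493.0, 262.0]), (200, [570.0, -275.0], [525.0, 286.0]), (250, [564.0, -265.0], [576.0, 324.0])]
(376, 177) [(50, [618.0, -226.0], [488.0, 164.0]), (100, [610.0, -219.0], [510.0, 168.0]), (150, [603.0, -212.0], [539.0, 174.0]), (200, [596.0, -205.0], [585.0, 183.0]), (250, [589.0, -198.0], [662.0, 197.0])]
(370, 165) [(50, [654.0, -208.0], [526.0, 144.0]), (100, [645.0, -202.0], [552.0, 146.0]), (150, [637.0, -195.0], [590.0, 149.0]), (200, [628.0, -189.0], [647.0, 152.0]), (250, [620.0, -182.0], [745.0, 158.0])]
(410, 180) [(50, [610.0, -330.0], [472.0, 252.0]), (100, [603.0, -319.0], [490.0, 265.0]), (150, [596.0, -308.0], [514.0, 284.0]), (200, [590.0, -297.0], [548.0, 311.0]), (250, [583.0, -285.0], [604.0, 355.0])]
```

jog_arm(motion="0 0 3.1 -2.6 -1.2 0 -1;0 0 3.1 -2.6 -1.2 -3 -1;0 0 0 0 0 -5.5 -1;0 0 0 0 0 -5.5 -1;0 0 0 0 0 -4.5 -1;0 0 0 0 0 -3 -1;0 0 0 0 0 -1.8 -1;0 0 0 0 0 0 -1;0 0 0 0 0 0 -1")

```text
clock: 21.75
tcp_pos: [380.8, -250.8, 11.4]
tool_rot: [2.169, 2.271, -0.0]
wrist_force: [0.2, 0.2, 0.1]
finger_gap: 1.001
finger_force: 0.0
```

Run:
```python
from h import *
c=cam('wrist'); st()
print('G');blob(c,40,85,50,80,30)
print(proj(c,[380,-250,50]))
```

```text
[ 380.9 -251.    11.7] yaw 92.6 F [ 0.   0.  -0.1] gap 1.0 0.0
G
blob [275, 244, 74, 127, 6696] [array([ 379. , -249.4]), array([27.4, 57.4]), np.float64(3.7)]
blob [275, 207, 75, 34, 543] [array([ 377.1, -212.3]), array([26.2, 12.2]), np.float64(6.1)]
[314.18038255 313.07306843]
```

jog_arm(motion="0 0 0 0 0 0 1;0 0 0 0 0 0 1;0 0 0 0 0 0 1;0 0 0 0 0 0 1;0 0 0 0 0 0 1;0 0 0 0 0 2 1;0 0 0 0 0 5 1;0 0 0 0 0 6 1;0 0 0 0 0 6 1;0 0 0 0 0 0 1", squeeze=30)

```text
clock: 23.05
tcp_pos: [382.8, -252.9, 205.6]
tool_rot: [2.163, 2.264, 0.0]
wrist_force: [0.2, -0.8, -0.1]
finger_gap: 0.402
finger_force: 30.1
```

jog_arm(motion="0 0 -2 1.93 5.43 0 1;0 0 -2 1.93 5.43 0 1;0 0 -2.2 1.93 5.43 0 1;0 0 0 1.93 5.43 0 1;0 0 0 1.93 5.43 0 1;0 0 0 1.93 5.43 0 1;0 0 0 0 0 0 1;0 0 0 0 0 0 1;0 0 0 0 0 0 1")

```text
clock: 24.18
tcp_pos: [495.1, 73.9, 200.3]
tool_rot: [-2.291, -2.148, 0.002]
wrist_force: [0.2, -0.3, -0.5]
finger_gap: 0.404
finger_force: 30.1
```

Run:
```python
from h import *
c=cam('wrist','w7.png'); st()
print(proj(c,[495,25,27]),proj(c,[446,75,52]))
```

```text
[495.3  73.8 200.6] yaw -273.7 F [-0.4 -0.2 -0.1] gap 0.405 30.1
[318.14999645 222.89773483] [263.19461696 186.98628058]
```

View pics/w7.png

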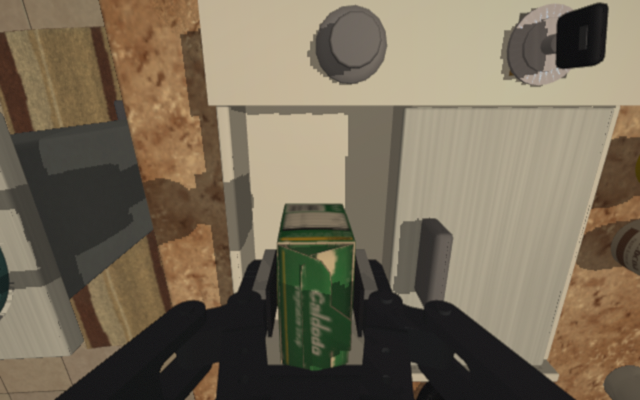

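The green stock carton is gripped at (315,290). The bin opens at u≈232–400, the pump head is at (352,40) and the key stands in the lock at (570,40). Checking the bin centre.

Run:
```python
from h import *
c=cam('wrist')
for p in [(249,115,27),(231,110,89),(218,108,89),(402,108,97),(218,105,105),(404,105,97),(352,36,133)]: print(p,np.round(ray(c,*p)))
h=c['image'][160].astype(int); print([tuple(h[i]) for i in range(210,262,3)]); print([tuple(h[i]) for i in range(370,410,3)])
st()
```

```text
(249, 115, 27) [436. 140.  27.]
(231, 110, 89) [436. 147.  89.]
(218, 108, 89) [426. 149.  89.]
(402, 108, 97) [564. 141.  97.]
(218, 105, 105) [431. 152. 105.]
(404, 105, 97) [565. 143.  97.]
(352, 36, 133) [524. 185. 133.]
[(np.int64(102), np.int64(82), np.int64(58)), (np.int64(100), np.int64(80), np.int64(58)), (np.int64(100), np.int64(78), np.int64(56)), (np.int64(99), np.int64(78), np.int64(56)), (np.int64(184), np.int64(170), np.int64(144)), (np.int64(192), np.int64(177), np.int64(149)), (np.int64(195), np.int64(180), np.int64(152)), (np.int64(181), np.int64(167), np.int64(141)), (np.int64(118), np.int64(109), np.int64(92)), (np.int64(119), np.int64(111), np.int64(94)), (np.int64(119), np.int64(110), np.int64(94)), (np.int64(119), np.int64(110), np.int64(94)), (np.int64(119), np.int64(110), np.int64(93)), (np.int64(185), np.int64(171), np.int64(144)), (np.int64(193), np.int64(178), np.int64(150)), (np.int64(193), np.int64(178), np.int64(150)), (np.int64(193), np.int64(179), np.int64(150)), (np.int64(193), np.int64(179), np.int64(151))]
[(np.int64(116), np.int64(108), np.int64(92)), (np.int64(116), np.int64(108), np.int64(93)), (np.int64(116), np.int64(108), np.int64(93)), (np.int64(116), np.int64(107), np.int64(92)), (np.int64(116), np.int64(107), np.int64(92)), (np.int64(115), np.int64(107), np.int64(92)), (np.int64(112), np.int64(104), np.int64(89)), (np.int64(89), np.int64(83), np.int64(72)), (np.int64(90), np.int64(83), np.int64(72)), (np.int64(87), np.int64(81), np.int64(70)), (np.int64(123), np.int64(116), np.int64(101)), (np.int64(169), np.int64(160), np.int64(138)), (np.int64(167), np.int64(157), np.int64(136)), (np.int64(169), np.int64(160), np.int64(138))]
[495.5  73.9 200.7] yaw -273.7 F [ 0.3 -0.2 -0.5] gap 0.403 30.1
```

jog_arm(motion="0 0 0 0.25 0 -4 1;0 0 0 0 0 -4 1;0 0 0 0 0 -4 1;0 0 0 0 0 -2.5 1;0 0 0 0 0 -1 1;0 0 0 0 0 -0.5 1;0 0 0 0 0 0 1;0 0 0 0 0 0 1")

```text
clock: 25.28
tcp_pos: [499.3, 75.1, 41.8]
tool_rot: [2.289, 2.15, 0.002]
wrist_force: [-0.5, 0.6, 0.6]
finger_gap: 0.405
finger_force: 30.1
```

jog_arm(motion="0 0 0 0 0 -0.3 1;0 0 0 0 0 0 -0.2;0 0 0 0 0 0 -0.2;0 0 0 0 0 0 -0.2;0 0 0 0 0 2 -0.2;0 0 0 0 0 5 -0.2;0 0 0 0 0 6 -0.2;0 0 -3.5 0.1 -5.3 3 -1;0 0 -3.5 0.2 -5.3 0 -1;0 0 -3.5 0.2 -5.3 0 -1")

```text
clock: 26.52
tcp_pos: [503.8, -85.3, 198.8]
tool_rot: [2.477, 1.929, 0.002]
wrist_force: [0.7, -1.4, -0.6]
finger_gap: 0.998
finger_force: 0.0
```

jog_arm(motion="0 0 -3.5 0.2 -5.3 0 -1;0 0 -3.5 0.2 -5.3 0 -1;0 0 -3.3 0.2 -5.3 0 -1;0 0 0 0 0 0 -1;0 0 0 0 0 0 -1;0 0 0 0 0 0 -1")

```text
clock: 27.28
tcp_pos: [509.2, -241.3, 197.7]
tool_rot: [-2.638, -1.703, 0.0]
wrist_force: [1.4, -0.7, 0.6]
finger_gap: 0.998
finger_force: 0.0
```

Run:
```python
from h import *
c=cam('wrist','w8.png'); st()
print('Y');blob(c,22,32,45,110,120)
print(proj(c,[510,-243,45]))
t=cam('top','t8.png')
h=cv2.cvtColor(t['image'],cv2.COLOR_RGB2HSV)[125:275,215:345]; m=cv2.inRange(h,(40,90,30),(85,255,255)); p=np.argwhere(m)[:,::-1]+[215,125]; print(len(p),p.mean(0) if len(p) else 0, proj(t,[499,75,80]))
```

```text
[ 509.3 -241.4  197.8] yaw -294.3 F [-0.1  0.2  0.8] gap 0.998 0.0
Y
blob [295, 147, 51, 74, 3420] [array([ 513. , -244.5]), array([72. , 47.3]), np.float64(65.8)]
[316.65146699 184.78735248]
164 [290.51219512 230.43292683] [274.85491022 213.56171072]
```

jog_arm(motion="0 0 0 0.35 -0.3 -3 -1;0 0 0 0 0 -5 -1;0 0 0 0 0 -5 -1;0 0 0 0 0 -4 -1;0 0 0 0 0 -1.7 -1;0 0 0 0 0 0 -1;0 0 0 0 0 0 1;0 0 0 0 0 0 1;0 0 0 0 0 0 1;0 0 0 0 0 0 1")

```text
clock: 28.62
tcp_pos: [514.2, -246.5, 12.6]
tool_rot: [2.639, 1.7, 0.002]
wrist_force: [-0.1, -0.3, 7.5]
finger_gap: 0.583
finger_force: 32.5
```

jog_arm(motion="0 0 0 0 0 0 1;0 0 0 0 0 2 1;0 0 0 0 0 5 1;0 0 0 0 0 6 1;0 0 0 0 0 6 1;0 0 0 0 0 0 1")

```text
clock: 29.38
tcp_pos: [516.4, -248.0, 207.1]
tool_rot: [2.632, 1.696, 0.008]
wrist_force: [-0.2, -0.8, -0.6]
finger_gap: 0.583
finger_force: 31.7
```

Run:
```python
from h import *
st()
```

```text
[ 516.4 -248.   207.1] yaw 65.6 F [-0.2 -0.8 -0.6] gap 0.583 31.7
```

jog_arm(motion="0 0 5.2 -0.5 5.5 0 1;0 0 5.2 -0.5 5.5 0 1;0 0 5.2 -0.5 5.5 0 1;0 0 5.2 -0.5 5.5 0 1;0 0 0 0 0 0 1;0 0 0 0 0 0 1;0 0 0 0 0 0 1")

```text
clock: 30.25
tcp_pos: [493.2, -27.0, 200.7]
tool_rot: [2.292, 2.148, -0.001]
wrist_force: [0.6, 0.3, -1.1]
finger_gap: 0.577
finger_force: 31.6
```

Run:
```python
from h import *
c=cam('wrist','w9.png'); st(); t=cam('top','t9.png')
print('G');blob(c,40,82,80,90,30); print(proj(c,[498,75,80]))
for n in ('tea_1_centre','stock_1_centre'): print(n,[(round(d['conf'],2),np.round(d['box'],1).tolist()) for d in ctrl.spot_in('wrist',n)][:5])
a=c['image'][::1,::1]; b=t['image'][180:280,330:490]
cv2.imwrite('pics/m9.png',np.vstack([a,cv2.resize(b,(320,200),interpolation=cv2.INTER_CUBIC).repeat(1,0) if 0 else np.hstack([cv2.resize(b,(320,200)),np.zeros((200,320,3),np.uint8)])])[:,:,::-1])
```

```text
[493.2 -27.1 200.7] yaw 86.3 F [-0.5  0.1 -0.4] gap 0.583 31.6
G
blob [263, 61, 40, 73, 1866] [array([473.6,  52.3]), array([53.8, 28.9]), np.float64(86.9)]
[312.82783185  64.55216871]
tea_1_centre []
stock_1_centre []
```

View pics/m9.png

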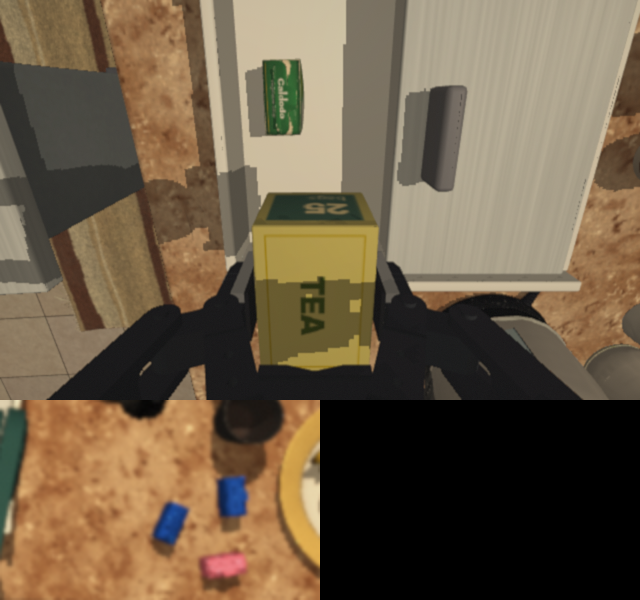

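The green carton was nudged to (283,97) but stands upright in the bin. Tea is gripped at (315,280). The worktop shows only the blue and pink look-alikes left. Lowering the tea beside the green carton.

jog_arm(motion="0 0 0 0 -1 -4 1;0 0 0 0 0 -4 1;0 0 0 0 0 -4 1;0 0 0 0 0 -2.5 1;0 0 0 0 0 -1 1;0 0 0 0 0 -0.5 1;0 0 0 0 0 0 1;0 0 0 0 0 0 1")

```text
clock: 31.45
tcp_pos: [493.8, -36.0, 41.8]
tool_rot: [2.289, 2.15, 0.002]
wrist_force: [-0.3, -0.4, -0.6]
finger_gap: 0.582
finger_force: 31.6
```

jog_arm(motion="0 0 0 0 0 -0.15 1;0 0 0 0 0 0 -0.4;0 0 0 0 0 0 -0.4;0 0 0 0 0 0 -0.4;0 0 0 0 0 0 -0.4;0 0 0 0 0 2 -0.4;0 0 0 0 0 5 -0.4;0 0 0 0 0 6 -0.4;0 0 0 0 0 3 -1;0 0 0 0 0 0 -1")

```text
clock: 32.7
tcp_pos: [496.2, -36.4, 202.5]
tool_rot: [2.285, 2.146, 0.008]
wrist_force: [-0.5, 0.4, -0.4]
finger_gap: 1.002
finger_force: 0.0
```

Run:
```python
from h import *
st()
```

```text
[496.2 -36.4 202.5] yaw 86.4 F [-0.5  0.4 -0.4] gap 1.002 0.0
```

jog_arm(motion="0 0 0 4.6 2.95 0 -1;0 0 0 4.6 2.95 0 -1;0 0 0 0 0 0 -1;0 0 0 0 0 -4 -1;0 0 0 0 0 -3.5 -1;0 0 0 0 0 -1.7 -1;0 0 0 0 0 0 -1;0 0 0 0 0 0 -1")

```text
clock: 33.7
tcp_pos: [585.8, 22.9, 108.4]
tool_rot: [2.289, 2.15, 0.002]
wrist_force: [-0.6, 0.1, 0.1]
finger_gap: 0.996
finger_force: 0.0
```

Run:
```python
from h import *
st()
```

```text
[585.8  22.9 108.4] yaw 86.4 F [-0.6  0.1  0.1] gap 0.996 0.0
```

jog_arm(motion="0 0 0 0 0 -0.3 -1;0 0 0 0 0 0 1;0 0 0 0 0 0 1;0 0 0 0 0 0 1;0 0 0 0 0 0 1;0 0 0 0 0 0 1;0 0 0 0 0 0 1", squeeze=50)

```text
clock: 34.58
tcp_pos: [585.2, 23.1, 104.6]
tool_rot: [2.29, 2.15, 0.0]
wrist_force: [-0.3, 0.2, 3.2]
finger_gap: 0.155
finger_force: 51.4
```

jog_arm(motion="0 0 0 -1.5 0.1 0 1;0 0 0 -2.5 0.16 0 1;0 0 0 -3 0.19 0 1;0 0 0 -3 0.19 0 1;0 0 0 -2.3 0.14 0 1;0 0 0 -1.2 0.07 0 1;0 0 0 -0.6 0.03 0 1;0 0 0 -0.2 0 0 1;0 0 0 0 0 0 1")

```text
clock: 35.7
tcp_pos: [446.3, 32.1, 104.7]
tool_rot: [2.287, 2.146, 0.009]
wrist_force: [12.5, 3.1, -10.4]
finger_gap: 0.153
finger_force: 50.2
```

Run:
```python
from h import *
st()
```

```text
[446.3  32.1 104.7] yaw 86.4 F [ 12.5   3.1 -10.4] gap 0.153 50.2
```

jog_arm(motion="0 0 0 0.2 0 0 1;0 0 0 0 0 0 -1;0 0 0 0 0 0 -1;0 0 0 0 0 0 -1;0 0 0 0 0 0 -1;0 0 0 0 0 3 -1;0 0 0 0 0 6 -1;0 0 4 4.2 2.9 0 -1;0 0 4 4.2 2.9 0 -1;0 0 0 4.2 2.9 0 -1")

```text
clock: 36.95
tcp_pos: [571.1, 119.8, 194.8]
tool_rot: [2.133, 2.305, 0.0]
wrist_force: [0.9, -0.2, -0.5]
finger_gap: 1.002
finger_force: 0.0
```

jog_arm(motion="0 0 0 4.2 2.9 0 -1;0 0 0 4.2 2.9 0 -1;0 0 0 0 0 0 -1;0 0 0 0 0 0 -1;0 0 0 0 0 0 -1")

```text
clock: 37.58
tcp_pos: [652.7, 176.2, 194.3]
tool_rot: [-2.135, -2.304, 0.002]
wrist_force: [-0.8, 0.4, 0.1]
finger_gap: 1.001
finger_force: 0.0
```

Run:
```python
from h import *
st(); c=cam('wrist','w10.png'); print(proj(c,[656,178,151]), [(round(d['conf'],2),np.round(d['box'],1).tolist()) for d in ctrl.spot_in('wrist','key_bow')][:2])
t=cam('top','t10.png'); print([(round(d['conf'],2),np.round(d['box']).tolist()) for d in ctrl.spot_in('top','lid_handle')])
```

```text
[652.7 176.2 194.3] yaw -265.6 F [-0.8  0.4  0.1] gap 1.001 0.0
[320.979575   227.49673808] [(0.58, [299.0, 187.4, 342.7, 249.0])]
[]
```

jog_arm(motion="0 0 0 0.2 0.1 -3 -1;0 0 0 0 0 -3 -1;0 0 0 0 0 -1.6 -1;0 0 0 0 0 0 -1;0 0 0 0 0 0 1;0 0 0 0 0 0 1;0 0 0 0 0 0 1;0 0 0 0 0 0 1;0 0 0 0 0 0 1;0 0 0 0 0 0 1", squeeze=80)

```text
clock: 39.02
tcp_pos: [655.9, 178.0, 118.9]
tool_rot: [-2.134, -2.305, 0.0]
wrist_force: [-3.2, -0.4, 4.8]
finger_gap: 0.107
finger_force: 77.6
```

Run:
```python
from h import *
st(); print(ctrl.get_state()['moment'])
```

```text
[655.9 178.  118.9] yaw -265.6 F [-3.2 -0.4  4.8] gap 0.107 77.6
[0.02191583 0.42757408 0.17334298]
```

jog_arm(motion="0 0 7 -0.02 -0.01 0 1;0 0 7 -0.02 -0.01 0 1;0 0 7 -0.02 -0.01 0 1;0 0 7 -0.02 -0.01 0 1;0 0 7 -0.02 -0.01 0 1;0 0 7 -0.02 -0.01 0 1;0 0 0 0 0 0 1")

```text
clock: 39.9
tcp_pos: [654.9, 176.7, 118.9]
tool_rot: [1.165, 2.917, -0.001]
wrist_force: [-2.6, -2.5, 5.1]
finger_gap: 0.108
finger_force: 77.8
```

jog_arm(motion="0 0 7 -0.01 -0.02 0 1;0 0 7 -0.01 -0.02 0 1;0 0 7 0 -0.02 0 1;0 0 7 0 -0.02 0 1;0 0 7 0 -0.02 0 1;0 0 6 0 -0.02 0 1;0 0 0 0 0 0 1;0 0 0 0 0 0 1")

```text
clock: 40.9
tcp_pos: [654.6, 175.6, 118.9]
tool_rot: [0.071, 3.141, -0.001]
wrist_force: [-2.3, -1.8, 6.7]
finger_gap: 0.101
finger_force: 77.9
```

Run:
```python
from h import *
st(); print(ctrl.get_state()['moment'])
```

```text
[654.6 175.6 118.9] yaw 177.4 F [-2.3 -1.8  6.7] gap 0.101 77.9
[-0.27782984  0.4336129  -0.0006024 ]
```

jog_arm(motion="0 0 5 0 0 0 1;0 0 5 0 0 0 1;0 0 2 0 0 0 1;0 0 0 0 0 0 1;0 0 0 0 0 0 1")

```text
clock: 41.52
tcp_pos: [654.7, 175.3, 118.9]
tool_rot: [-0.257, 3.131, -0.002]
wrist_force: [-2.1, -2.8, 5.5]
finger_gap: 0.11
finger_force: 78.6
```

Run:
```python
from h import *
st(); print(ctrl.get_state()['moment'])
```

```text
[654.7 175.3 118.9] yaw 189.4 F [-2.1 -2.8  5.5] gap 0.11 78.6
[-0.4310008   0.35082985 -0.16355272]
```

jog_arm(motion="0 0 4 0 0 0 1;0 0 0 0 0 0 1;0 0 0 0 0 0 1")

```text
clock: 41.9
tcp_pos: [654.8, 175.2, 118.9]
tool_rot: [-0.365, 3.12, -0.002]
wrist_force: [-1.8, -3.1, 5.6]
finger_gap: 0.104
finger_force: 78.8
```

Run:
```python
from h import *
st(); print(ctrl.get_state()['moment'])
```

```text
[654.8 175.2 118.9] yaw 193.3 F [-1.8 -3.1  5.6] gap 0.104 78.8
[-0.545438    0.32015852 -0.39216598]
```

jog_arm(motion="0 0 -5 0 0 0 1;0 0 -5 0 0 0 1;0 0 0 0 0 0 1;0 0 0 0 0 0.5 1;0 0 0 0 0 0.5 1;0 0 0 0 0 0.5 1;0 0 0 0 0 0 1")

```text
clock: 42.78
tcp_pos: [654.9, 176.0, 134.0]
tool_rot: [-0.093, 3.14, -0.001]
wrist_force: [-0.2, -2.5, 0.7]
finger_gap: 0.106
finger_force: 78.1
```

Run:
```python
from h import *
st(); print(ctrl.get_state()['moment'])
```

```text
[654.9 176.  134. ] yaw 183.4 F [-0.2 -2.5  0.7] gap 0.106 78.1
[-0.41100287  0.04064387 -0.03976609]
```

jog_arm(motion="0 0 0 0 0 2 1;0 0 0 0 0 5 1;0 0 1.25 -3.5 3.68 0 1;0 0 1.25 -3.5 3.68 0 1;0 0 1.25 -3.5 3.68 0 1;0 0 1.25 -3.5 3.68 0 1;0 0 1.25 -3.5 3.68 0 1;0 0 0 0 0 0 1;0 0 0 0 0 0 1;0 0 0 0 0 0 1")

```text
clock: 44.02
tcp_pos: [480.6, 359.5, 203.4]
tool_rot: [-0.262, 3.13, -0.0]
wrist_force: [0.3, 0.4, -0.3]
finger_gap: 0.099
finger_force: 78.1
```

```bash
cat >> h.py <<'E'
def collar(c,dz=17.4-28):
    from scipy.optimize import least_squares
    g=cv2.cvtColor(c['image'],cv2.COLOR_RGB2HSV); s=ctrl.get_state(); tcp=s['tcp_pos']; r=s['tool_rot']; y=2*np.arctan2(r[1],r[0])
    P=[]
    for u in range(288,346):
        k=np.argmax(g[220:262,u,1].astype(int)<70)
        if k>0: P.append((u,220+k))
    W=np.array([ray(c,u,v-0.5,tcp[2]+dz)[:2] for u,v in P]); f=lambda q:np.hypot(W[:,0]-q[0],W[:,1]-q[1])-16.5
    q=least_squares(f,tcp[:2],loss='soft_l1').x; d=q-tcp[:2]
    print('collar',q,'d',d,'tool x,y',d@[np.cos(y),np.sin(y)],d@[np.sin(y),-np.cos(y)],'std',np.std(f(q)),len(P))
E
python3 - <<'E'
from h import *
st(); c=cam('wrist','w11.png'); collar(c)
y=np.radians(177.73); d=np.array([2.48,-.33]); print('before',d@[np.cos(y),np.sin(y)],d@[np.sin(y),-np.cos(y)])
E
```

```text
[480.6 359.5 203.4] yaw 189.6 F [ 0.3  0.4 -0.3] gap 0.099 78.1
collar [482.61785513 359.52621264] d [1.99386474 0.13167725] tool x,y -1.988049770543973 -0.201230212277931 std 0.2595549711155776 58
before -2.491124713667541 -0.23151168643247902
```

jog_arm(motion="0 0 0 0 0.07 -5 1;0 0 0 0 0 -5 1;0 0 0 0 0 -2.5 1;0 0 0 0 0 -0.6 1;0 0 0 0 0 0 1;0 0 0 0 0 0 1;0 0 0 0 0 0 1")

```text
clock: 44.95
tcp_pos: [480.5, 361.3, 73.7]
tool_rot: [-0.264, 3.128, 0.001]
wrist_force: [-0.4, -0.3, -0.7]
finger_gap: 0.107
finger_force: 78.1
```

Run:
```python
from h import *
st()
```

```text
[480.5 361.3  73.7] yaw 189.6 F [-0.4 -0.3 -0.7] gap 0.107 78.1
```

jog_arm(motion="0 0 0 0 -0.08 -0.3 1;0 0 0 0 0 -0.5 1;0 0 0 0 0 -0.4 1;0 0 0 0 0 -0.2 1;0 0 0 0 0 0 1;0 0 0 0 0 0 1")

```text
clock: 45.7
tcp_pos: [479.7, 360.1, 58.4]
tool_rot: [-0.264, 3.13, -0.0]
wrist_force: [-0.0, -0.4, -1.9]
finger_gap: 0.102
finger_force: 78.1
```

In the slot without force; seating it, then releasing and rising.

jog_arm(motion="0 0 0 0 0 -0.4 1;0 0 0 0 0 -0.4 1;0 0 0 0 0 -0.4 1;0 0 0 0 0 -0.3 1;0 0 0 0 0 0 1;0 0 0 0 0 0 1")

```text
clock: 46.45
tcp_pos: [479.6, 360.1, 43.4]
tool_rot: [0.264, -3.13, 0.0]
wrist_force: [0.1, -0.0, -0.7]
finger_gap: 0.102
finger_force: 78.3
```

jog_arm(motion="0 0 0 0 0 0 -1;0 0 0 0 0 0 -1;0 0 0 0 0 0 -1;0 0 0 0 0 0 -1;0 0 0 0 0 1 -1;0 0 0 0 0 4 -1;0 0 0 0 0 5 -1;0 0 0 0 0 5 1;0 0 0 0 0 0 1")

```text
clock: 47.58
tcp_pos: [482.5, 361.8, 198.9]
tool_rot: [-0.264, 3.121, 0.007]
wrist_force: [-0.4, 0.4, -0.8]
finger_gap: 0.604
finger_force: 0.0
```

Run:
```python
from h import *
st(); c=cam('wrist','w12.png'); print(proj(c,[478,359,75]),[(round(d['conf'],2),np.round(d['box'],1).tolist()) for d in ctrl.spot_in('wrist','key_bow')][:2])
for p in [(324,182)]: pass
print(proj(c,[521,180,133]),[(round(d['conf'],2),np.round(d['box'],1).tolist()) for d in ctrl.spot_in('wrist','pump_head')][:2])
```

```text
[482.5 361.8 198.9] yaw 189.7 F [-0.4  0.4 -0.8] gap 0.604 0.0
[311.76388977 186.50080557] [(0.94, [299.6, 161.5, 327.5, 203.5])]
[ 49.4622753  227.29944754] [(0.92, [36.8, 211.6, 87.4, 250.6])]
```

jog_arm(motion="0 0 0 1.03 -4.45 0 1;0 0 0 1.03 -4.45 0 1;0 0 0 1.03 -4.45 0 1;0 0 0 1.03 -4.45 0 1;0 0 0 0 0 -2 1;0 0 0 0 0 -2 1;0 0 0 0 0 0 1;0 0 0 0 0 0 1;0 0 0 0 0 0 1")

```text
clock: 48.85
tcp_pos: [521.2, 182.4, 154.0]
tool_rot: [-0.265, 3.129, -0.0]
wrist_force: [0.3, -0.1, 0.4]
finger_gap: 0.003
finger_force: 0.0
```

Run:
```python
from h import *
st(); c=cam('wrist','w13.png'); print(proj(c,[523,183,133]),[(round(d['conf'],2),np.round(d['box'],1).tolist()) for d in ctrl.spot_in('wrist','pump_head')][:2],proj(c,ctrl.get_state()['tcp_pos']))
```

```text
[521.2 182.4 154. ] yaw 189.7 F [ 0.3 -0.1  0.4] gap 0.003 0.0
[315.43981708 249.93114238] [(0.56, [288.4, 228.0, 345.3, 258.5])] [314.88392659 266.02006607]
```

View pics/w13.png

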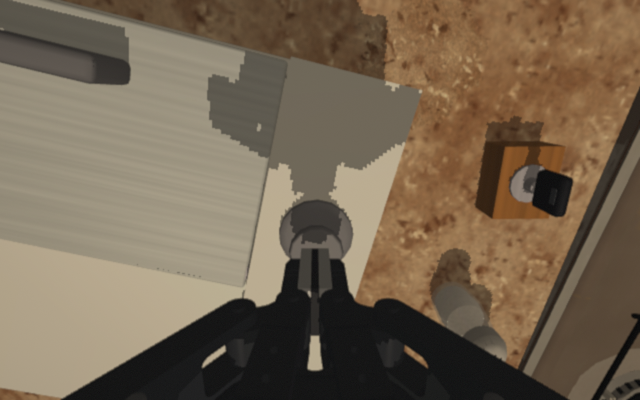

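The fingertips are over the pump head at (316,245). The key stands in its stand at (545,190) and the lid is shut. Pressing the pump.

jog_arm(motion="0 0 0 0.1 0 -1 1;0 0 0 0 0 -1 1;0 0 0 0 0 -0.5 1;0 0 0 0 0 -0.5 1;0 0 0 0 0 -0.4 1;0 0 0 0 0 0 1;0 0 0 0 0 0 1")

```text
clock: 49.82
tcp_pos: [521.7, 182.1, 120.9]
tool_rot: [-0.264, 3.13, -0.0]
wrist_force: [-4.9, -1.4, 17.7]
finger_gap: -0.004
finger_force: 8.5
```

Run:
```python
from h import *
st()
```

```text
[521.7 182.1 120.9] yaw 189.7 F [-4.9 -1.4 17.7] gap -0.004 8.5
```

jog_arm(motion="0 0 0 0 0 2 1;0 0 0 0 0 4 1;0 0 0 0 0 5 1;0 0 0 -2 -2 4 1;0 0 0 0 0 0 1;0 0 0 0 0 0 1;0 0 0 0 0 0 1")

```text
clock: 50.7
tcp_pos: [501.2, 162.1, 267.8]
tool_rot: [0.264, -3.128, 0.0]
wrist_force: [-0.1, 0.3, 0.1]
finger_gap: 0.001
finger_force: 0.0
```

Run:
```python
from h import *
st(); c=cam('wrist')
for t,p in [('lid_handle',(446,32,133)),('pump_head',(522,182,133)),('key_bow',(478,359,70))]: print(t,proj(c,p),[(round(d['conf'],2),np.round(d['box']).tolist()) for d in ctrl.spot_in('wrist',t)][:2])
print(ctrl.close_job())
```

```text
[501.2 162.1 267.8] yaw -170.3 F [-0.1  0.3  0.1] gap 0.001 0.0
lid_handle [170.43441475 101.62949296] [(0.65, [48.0, 34.0, 316.0, 245.0])]
pump_head [332.0513788  214.89707448] [(0.81, [316.0, 201.0, 349.0, 235.0])]
key_bow [494.94434933 182.69587469] [(0.75, [466.0, 162.0, 503.0, 198.0])]
the job is handed in; nothing more can be done
None
```

The job is handed in at about 51 s of the 210 s, with no verdict reported back: the tea and stock cartons are in the bin, the lid is shut and locked, the pump was pressed to its stop, and the key is back in its stand.

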